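# Check and cock the desoldering pumps, pull the clogged one

### The arm

A 7-joint arm with a two-finger parallel gripper is mounted at the origin on the work surface. World frame = base frame: x ahead of the robot, y to its left, z up, the work surface at z = 0. Lengths are in m, angles in rad, forces in N, time in s.
With the tool pointing down it reaches from about 0.35 to 0.9 m from the base axis. Payload 19.9 kg.
Tool frame: the origin (TCP) lies between the finger pads; the fingertips stand 19 mm ahead of it and the grasp point (between the pads) is the TCP (arm.tip_extent is the distance from the TCP to the fingertips, in m); z points along the fingers, y is the line along which they close (so a half turn about z gives the same grasp; the last joint's range is limited). The gripper opens to 94 mm and grips with 3 to 60 N. Pads are 16 mm wide; open, the fingers measure 119 mm over their backs; the gripper's body (75 mm by 177 mm) begins 78 mm behind the grasp point.
Start: joints at [-1.165, 0.417, -0.01, 1.614, 0.005, 1.111, -0.053], TCP at [0.271, 0.563, 0.224] pointing down, gripper open.
Joint ranges: [-2.81, 2.81], [-0.39, 2.02], [-1.27, 1.25], [0.06, 2.57], [-1.19, 4.33], [0.19, 2], [-2.82, 2.82]. Speed limits (rad/s): [1.89, 1.89, 2.39, 2.39, 3.01, 3.01, 3.01].

### API

Orientations are given as a unit quaternion [x, y, z, w].
In Python, from bench import arm, fingers, imaging, job, telemetry gives the robot as it stands. Calls block until the motion is done:
- arm.move_ptp(position, orientation): joint-space move of the TCP to a pose.
- arm.line_to(position, max_speed=0.15, frame=None, guard=None): straight line of the TCP; frame=None keeps the orientation; max_speed is the mean speed in m/s. With guard (N) it stops when the force on the tool has changed by that much, and returns True; else False.
- arm.set_joints(angles): joint-space move.
- fingers.set_gripper(opening, grip_force=None): finger opening in m; grip_force is the grip in N (None keeps the last); returns when the fingers have stopped.
- arm.wait(seconds).
- arm.solve_ik(position, orientation): joint angles nearest the present ones, or None.
- imaging.capture(name): name is "scene" or "top" or "wrist"; returns a dict with "img" (384x512x3 uint8, red, green, blue), "fx", "fy", "cx", "cy" (pixels), "distortion" ([k1, k2, p1, p2, k3] as OpenCV has them; the pictures are not rectified), "pose" (4x4, takes a point from camera to world coordinates); the wrist camera has in their place "T_tool_cam" (4x4, takes a point from camera to tool coordinates, whose origin is the TCP and whose axes are the flange's). Camera axes: x right, y down, z forward; pixel columns grow to the right and rows downward; lengths in m; the calibration is good to about 2 mm. A picture is of the moment at which its call begins: read the wrist's pose just before it. There is no depth.
A pose or a line that the arm cannot do raises arm.IKError and nothing moves.
- job.close_job(): hands the job in; it is judged then, once.
Trained networks look in the newest picture that a camera, given by its name, has taken for a name from the list of things; names that differ only in an ending like _2 or _b are one class to them, and where a whole thing is asked for, a point or a joint stands for the part that bears it (a point fixed in the world has none). Each returns a list of dicts, best first, with "conf" (0 to 1); they miss things now and then, are a little off and sometimes report something else, mostly with a low value. They report only what shows in the picture. A call takes as long as a camera call. They do not tell look-alikes from the thing itself.
- imaging.find_in(thing, camera): "extent" ([centre column, centre row, width, height] in pixels, round what is visible of it).
- imaging.silhouettes(thing, camera): "mask" (384x512 bool, what is visible of it) and "extent" ([centre column, centre row, width, height] in pixels, round what is visible of it).
- imaging.pinpoint(thing, camera): "uv" ([column, row] in pixels: a listed point, or the origin of a listed thing).
Readings, each from a call of its own:
- telemetry.get_t(): time.
- telemetry.get_joint_pos(): joint angles.
- telemetry.get_joint_vel(): joint speeds.
- telemetry.get_tau(): joint torques, N m.
- telemetry.get_ee_pos(): TCP position.
- telemetry.get_tool_rot(): TCP orientation.
- telemetry.get_wrist_force(): force on the tool from outside, world axes, zero at the start.
- telemetry.get_moment(): the same for the moment, N m.
- telemetry.get_grip_width(): finger opening in m.
- telemetry.get_finger_force(): force on a finger pad.
Only numpy, scipy, OpenCV 4.12 (cv2) and the standard library are available. Lean on these libraries where they do the work, as an engineer would, in place of code of your own. Each camera call takes 0.05 s, during which the arm holds its last target. There are 200 camera calls.

### The job

Get the three desoldering pumps in the rack ready for the next class: press the plunger of each one straight down until it latches and stays in, and leave the sound pumps cocked in their places in the rack. One is clogged: when a plunger stiffens before it latches, stop there without forcing it, lift that pump out of the rack and lower it nozzle-first onto the floor of the deep square repair bin before letting go. Leave the other tools and materials alone.

Things in the scene. Friction and masses are not known exactly. Their poses are not given: they have to be found in the camera images.
- pump_1: one of three identical desoldering pumps standing nozzle-down in the rack; any of them may be the clogged one. Origin at the nozzle tip, z up the barrel. White nozzle 9 mm thick to 30 mm above the tip; metal barrel, black ends, 26 mm diameter, from 30 to 150 mm; above it an 8 mm rod with a round black thumb knob. A small grey button on the barrel's side at 128 mm releases the latch: do not press. 0.11 kg
- pump_1_nozzle: the white nozzle of pump_1, fixed to its barrel; origin at its tip, which stands on the rack's base plate
- pump_1_knob (a point): centre of the flat top of that pump's thumb knob, which moves with the plunger; 210 mm above the nozzle tip with the plunger out. The knob is 25 mm in diameter, 15 mm tall and clear all round; lifting by it carries the whole pump
- pump_1_plunger (a joint): how far that plunger is in, m: 0 out (start), 0.040 latched, 0.044 end of travel. Sprung: a sound one takes 3 N at first, rising slowly to 8 N at most as it clicks over at 0.041; let go, it then stays at 0.040. A clogged one feels the same at first, then before half-way stiffens by 1.3 N per mm and springs back if let go; above 20 N the pump is spoilt
- pump_2: another of the three pumps, as pump_1
- pump_2_nozzle: nozzle of pump_2, as pump_1_nozzle
- pump_2_knob (a point): top of the knob of pump_2, as pump_1_knob
- pump_2_plunger (a joint): plunger of pump_2, as pump_1_plunger
- pump_3: another of the three pumps, as pump_1
- pump_3_nozzle: nozzle of pump_3, as pump_1_nozzle
- pump_3_knob (a point): top of the knob of pump_3, as pump_1_knob
- pump_3_plunger (a joint): plunger of pump_3, as pump_1_plunger
- rack: fixed yellow plastic tool rack, 130 (x) by 268 (y) by 92 mm tall, two perforated shelves over a 10 mm base. Origin under its centre, front to -x. The pumps stand on the base in 28.5 mm holes at x = -22, y = -80, 0 and +80 mm, knob tops 220 mm above the table. Screwdrivers hang at x = +42, y = -40 and +40 mm, up to 167 mm above the table
- bin: fixed repair bin, a deep square open-topped grey plastic box with a small white label plate, 124 mm by 124 mm outside (132 mm over the rim), 90 mm tall, walls 4 mm, empty; it stands on the other side of the bench from the rack. Origin under its centre, sides along its x and y
- bin_floor (a point): centre of the bin's inner floor, 5 mm above the table
- screwdriver_a: red-handled screwdriver hanging in the rack (leave it alone); origin on its blade, 55 mm below the handle
- screwdriver_b: second such screwdriver in the rack (leave it alone)
- pliers: blue-handled pliers lying in front of the rack (leave alone), 150 mm long, 14 mm tall
- cutters: orange-handled side cutters lying at the back (leave alone)
- solder_spool: green solder spool behind the bin (leave alone), 60 mm diameter, 42 mm tall
- flux_jar: small jar behind the bin (leave alone), 48 mm diameter, 45 mm tall
- parts_tray: shallow steel parts tray in front of the bin (leave alone), 75 by 110 mm, 14 mm tall: not the repair bin
- multimeter: yellow multimeter lying at the back centre (leave alone), 145 by 75 mm, 38 mm tall
There are look-alikes about, which are no part of the job. Leave any orange look-alike of the pump_3 alone.

How it is judged:
By the outcome, as a careful person would: the job done as asked, in the order asked, and still so for the second after the job is handed in, with the robot touching nothing.
It also fails if it takes over 64 s, if anything falls off the work surface, if the arm or the gripper's body presses on something with over 40 N, if the wrist force passes 120 N, or if a joint passes its speed limit or range.

## Working session

There is one attempt and no reset: what is moved stays moved. The work goes in short steps, each a Python script; the robot and the scene stay as the last script left them, time stands still between calls to the robot, and variables do not carry over. Pictures are saved under pics/ and viewed, at most 10 in all, crops included, and the job is handed in when it is done.

```bash
mkdir -p pics; ls; python3 - <<'E'
from bench import arm, fingers, imaging, job, telemetry
import cv2, numpy as np
for n in ("scene","top"):
    c=imaging.capture(n); cv2.imwrite(f"pics/{n}0.png",c["img"][:,:,::-1])
    print(n,c["fx"],c["fy"],c["cx"],c["cy"],c["distortion"],np.round(c["pose"],3).tolist())
    for t in ("pump_1_knob","pump_1_nozzle","rack","bin","bin_floor"):
        print(t,[(np.round(d["uv"],1).tolist(),round(d["conf"],2)) for d in imaging.pinpoint(t,n)])
    print([(np.round(d["extent"]).tolist(),round(d["conf"],2)) for d in imaging.find_in("pump_1",n)])
print(telemetry.get_t(),telemetry.get_tool_rot())
E
```

```text
pics
scene 470.46916964760106 470.46916964760106 257.77133041790233 196.07345131803746 [0.0313905 0.        0.        0.        0.       ] [[-0.48, 0.529, -0.7, 1.693], [0.877, 0.299, -0.375, 0.817], [0.011, -0.794, -0.608, 1.124], [0.0, 0.0, 0.0, 1.0]]
pump_1_knob [([260.1, 161.6], 0.49)]
pump_1_nozzle []
rack [([254.7, 209.8], 0.66)]
bin [([177.0, 195.3], 0.93)]
bin_floor [([178.1, 192.3], 0.83)]
[([276.0, 184.0, 11.0, 30.0], 0.67), ([241.0, 168.0, 2.0, 21.0], 0.63), ([392.0, 237.0, 42.0, 14.0], 0.62), ([259.0, 174.0, 10.0, 22.0], 0.56)]
top 382.46332819655163 382.46332819655163 252.47724234624812 196.6905527944735 [-0.09629529  0.          0.          0.          0.        ] [[-0.007, -0.988, 0.155, 0.388], [-1.0, 0.009, 0.016, 0.184], [-0.017, -0.155, -0.988, 1.336], [0.0, 0.0, 0.0, 1.0]]
pump_1_knob [([267.1, 228.0], 0.46)]
pump_1_nozzle []
rack [([265.4, 225.9], 0.96)]
bin []
bin_floor [([359.8, 211.1], 0.98)]
[([133.0, 254.0, 53.0, 37.0], 0.88), ([240.0, 227.0, 5.0, 11.0], 0.64), ([265.0, 228.0, 9.0, 14.0], 0.51), ([275.0, 166.0, 27.0, 28.0], 0.42)]
0.7 [ 2.22011383e-01  9.75044072e-01 -5.95744638e-05  9.78835252e-06]
```

```bash
python3 - <<'E'
import cv2, numpy as np
a=cv2.imread("pics/scene0.png")[110:290,130:430]; b=cv2.imread("pics/top0.png")[100:340,80:440]
a=cv2.resize(a,(500,300),interpolation=3); b=cv2.resize(b,(800,533),interpolation=3)
cv2.imwrite("pics/topc.png",b); cv2.imwrite("pics/scenec.png",cv2.resize(a,(800,480)))
E
```

```text
(no output)
```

View pics/topc.png

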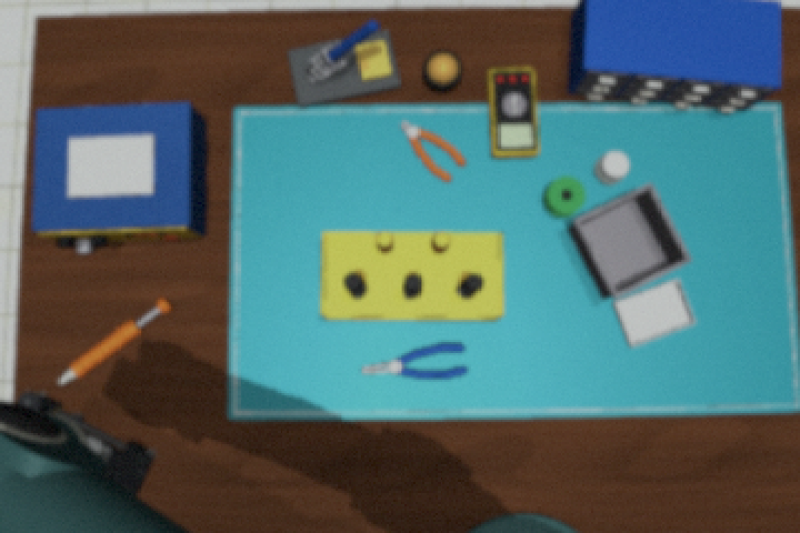

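View pics/scenec.png

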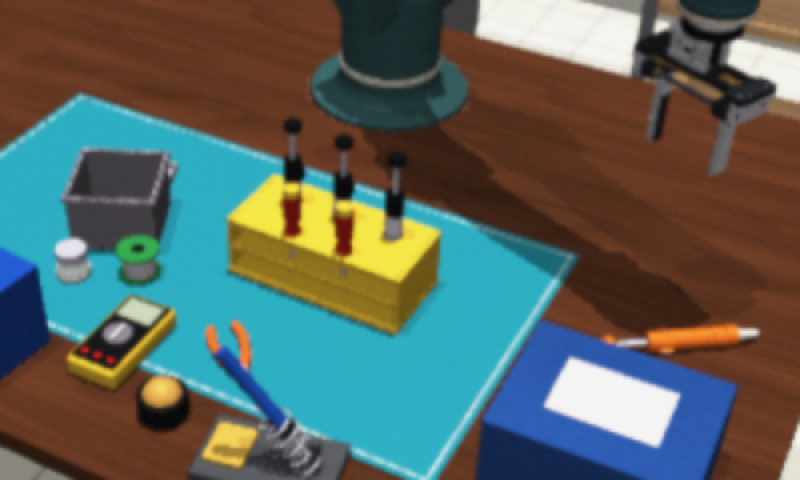

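The top view shows three black-knobbed pumps in the yellow rack, at about full-frame px (240,228), (266,228) and (291,228). An orange pump look-alike lies on the wood at (133,254). It is not in the rack, so I leave it alone. The deep grey bin is at about (363,208). The shallow steel tray at (374,241) is not the bin.

```bash
cat > h.py <<'E'
from bench import arm, fingers, imaging, job, telemetry
import cv2, numpy as np
from scipy.spatial.transform import Rotation as R
def ray(c,uv,pose):
    K=np.array([[c["fx"],0,c["cx"]],[0,c["fy"],c["cy"]],[0,0,1]])
    p=cv2.undistortPoints(np.array(uv,float).reshape(-1,1,2),K,np.array(c["distortion"])).reshape(-1,2)
    return pose[:3,3],np.c_[p,np.ones(len(p))]@pose[:3,:3].T
def onz(c,uv,z,pose=None):
    o,d=ray(c,uv,c["pose"] if pose is None else pose)
    return o+d*((z-o[2])/d[:,2])[:,None]
def project(c,P,pose):
    T=np.linalg.inv(pose); K=np.array([[c["fx"],0,c["cx"]],[0,c["fy"],c["cy"]],[0,0,1]])
    return cv2.projectPoints(np.array(P,float).reshape(-1,1,3),cv2.Rodrigues(T[:3,:3])[0],T[:3,3],K,np.array(c["distortion"]))[0].reshape(-1,2)
def wristpose(c,pos,rot):
    T=np.eye(4);T[:3,:3]=R.from_quat(rot).as_matrix();T[:3,3]=pos
    return T@np.array(c["T_tool_cam"])
def down(yaw):  # tool y axis (closing) direction: yaw=0 -> closing along world y
    return (R.from_euler("z",yaw)*R.from_quat([1,0,0,0])).as_quat()
E
python3 - <<'E'
from h import *
c=imaging.capture("top"); hsv=cv2.cvtColor(c["img"],cv2.COLOR_RGB2HSV)
m=imaging.silhouettes("rack","top")[0]["mask"]
y=(cv2.inRange(hsv,(22,110,120),(34,255,255))>0)&m
pts=np.argwhere(y)[:,::-1]
W=onz(c,pts,0.092)[:,:2]
r=cv2.minAreaRect((W*1000).astype(np.float32)); print("rack top rect mm",r)
print("knobs z.22",np.round(onz(c,[(240,228),(266,228),(291.5,228)],0.22),3).tolist())
for t in ("bin","bin_floor"):
    for d in imaging.silhouettes("bin","top")[:2]:
        q=np.argwhere(d["mask"])[:,::-1]; w=onz(c,q,0.09)[:,:2]; print("bin",d["conf"],cv2.minAreaRect((w*1000).astype(np.float32)))
    break
print("floor",[onz(c,[d["uv"]],0.005).round(3).tolist() for d in imaging.pinpoint("bin_floor","top")])
print(arm.tip_extent, np.round(telemetry.get_wrist_force(),2))
for z in (0.42,0.48,0.52):
  for yw in (0,np.pi/2,-np.pi/2,np.pi): print(z,yw,arm.solve_ik([0.33,0.15,z],down(yw)) is not None)
E
```

```text
rack top rect mm ((493.2689514160156, 164.13706970214844), (262.1026306152344, 123.67533111572266), 88.51969909667969)
knobs z.22 [[0.47, 0.239, 0.22], [0.47, 0.163, 0.22], [0.469, 0.088, 0.22]]
bin 0.68 ((537.9996948242188, -157.81027221679688), (132.0950164794922, 149.58233642578125), 25.169397354125977)
floor [[[0.545, -0.165, 0.005]]]
0.019 [ 0.49  0.53 -0.62]
0.42 0 True
0.42 1.5707963267948966 True
0.42 -1.5707963267948966 True
0.42 3.141592653589793 True
0.48 0 True
0.48 1.5707963267948966 True
0.48 -1.5707963267948966 True
0.48 3.141592653589793 True
0.52 0 True
0.52 1.5707963267948966 True
0.52 -1.5707963267948966 True
0.52 3.141592653589793 True
```

```bash
python3 - <<'E'
from h import *
q0=np.array(telemetry.get_joint_pos())
best=min((-np.pi/2,np.pi/2),key=lambda y:np.abs(np.array(arm.solve_ik([0.44,0.164,0.40],down(y)))-q0).max())
print(best,np.round(arm.solve_ik([0.44,0.164,0.40],down(best)),2))
arm.move_ptp([0.44,0.164,0.40],down(best))
fingers.set_gripper(0.0)
p,r=telemetry.get_ee_pos(),telemetry.get_tool_rot()
c=imaging.capture("wrist"); P=wristpose(c,p,r)
cv2.imwrite("pics/w1.png",c["img"][:,:,::-1])
print(np.round(P,3).tolist(),p,telemetry.get_t(),telemetry.get_wrist_force())
for d in imaging.pinpoint("pump_1_knob","wrist"): print(np.round(d["uv"],1),d["conf"],onz(c,[d["uv"]],0.22,P).round(4))
print("pred",project(c,[(0.471,y,0.22) for y in(0.244,0.164,0.084)],P).round(0).tolist())
E
```

```text
1.5707963267948966 [-0.83 -0.    0.41  1.74  0.    1.41 -0.42]
[[1.0, 0.001, -0.001, 0.44], [0.0, -0.958, -0.285, 0.248], [-0.001, 0.285, -0.958, 0.56], [0.0, 0.0, 0.0, 1.0]] [0.44000859 0.16401495 0.40000904] 4.075 [-0.65570219  0.13203617  0.23961259]
[286.5 178.4] 0.82 [[0.4732 0.1625 0.22  ]]
pred [[286.0, 106.0], [285.0, 177.0], [283.0, 240.0]]
```

View pics/w1.png

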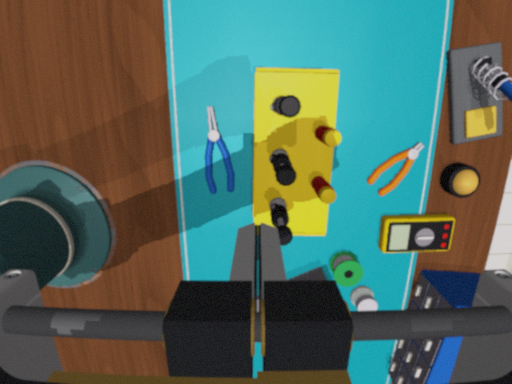

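The wrist view shows the knob tops at about px (289,106), (286,178) and (285,237), which matches the prediction. That puts the pumps at about (0.4755,0.2435), (0.4735,0.163) and (0.4715,0.083). I'll press the middle one first.

```bash
cat >> h.py <<'E'
PUMPS={"left":(0.4755,0.2435),"mid":(0.4735,0.163),"right":(0.4715,0.083)}
def press(name):
    x,y=PUMPS[name]
    if abs(telemetry.get_ee_pos()[1]-y)>.01: arm.line_to([*telemetry.get_ee_pos()[:2],0.29],0.2)
    arm.line_to([x,y,0.29],0.25); arm.line_to([x,y,0.246],0.1); arm.wait(0.15)
    f0=np.array(telemetry.get_wrist_force())
    g=arm.line_to([x,y,0.220-0.0425+0.019],0.03,guard=10)
    p=telemetry.get_ee_pos(); f=np.array(telemetry.get_wrist_force())-f0
    print(name,"guard",g,"depth mm",round((0.239-p[2])*1e3,2),"dF",f.round(1),"xy",np.round(p[:2],4))
    arm.line_to([x,y,0.246],0.06); print("t",telemetry.get_t())
E
python3 - <<'E'
from h import *
press("mid")
x,y=PUMPS["mid"]; arm.line_to([x,y,0.29],0.2)
c=imaging.capture("scene"); cv2.imwrite("pics/s1.png",cv2.resize(c["img"][130:240,200:300,::-1],(500,550),interpolation=3))
E
```

```text
mid guard False depth mm 42.68 dF [-0.5  0.8  7.6] xy [0.4736 0.163 ]
t 8.25
```

View pics/s1.png

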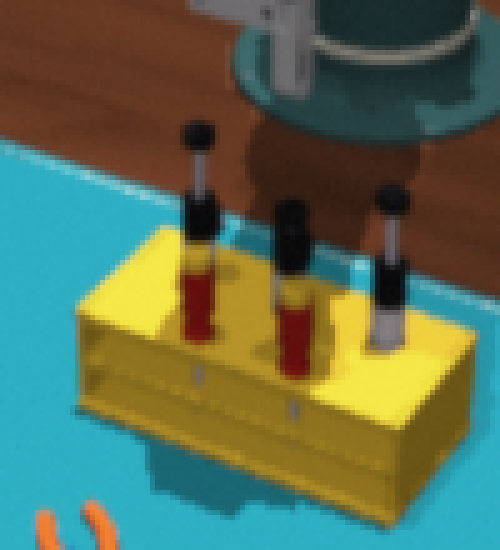

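The crop shows the middle knob latched down on its barrel (crop px 290,215). The other two are still out, at (198,135) and (392,198).

```bash
python3 - <<'E'
from h import *
press("left"); press("right")
x,y=PUMPS["right"]; arm.line_to([x,y,0.29],0.2)
c=imaging.capture("scene"); cv2.imwrite("pics/s2.png",cv2.resize(c["img"][130:240,200:300,::-1],(500,550),interpolation=3))
E
```

```text
left guard True depth mm 22.27 dF [-0.1  0.1 10.9] xy [0.4759 0.2437]
t 11.7667
right guard False depth mm 42.68 dF [1.  0.1 6.7] xy [0.4717 0.0828]
t 16.4417
```

View pics/s2.png

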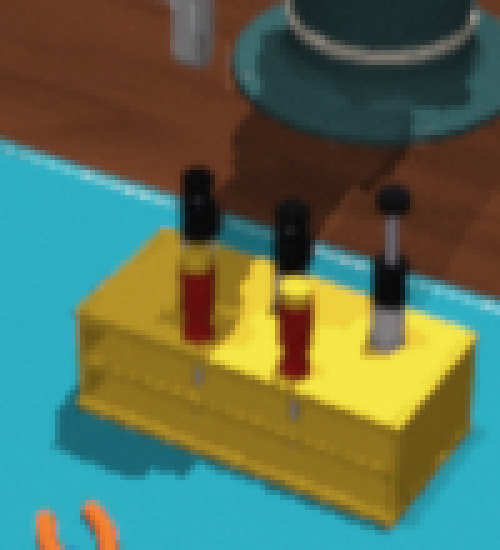

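The right pump latched too. The left pump, at (0.4755,0.2435), stiffened at 22 mm and sprang back (crop px 392,198), so it is the clogged one. Next I grasp its knob and lift it.

```bash
python3 - <<'E'
from h import *
x,y=PUMPS["left"]
fingers.set_gripper(0.055)
arm.line_to([x,y,0.29],0.25); arm.line_to([x,y,0.212],0.1)
fingers.set_gripper(0.0,grip_force=20)
print("w",telemetry.get_grip_width(),np.round(telemetry.get_wrist_force(),1))
arm.line_to([x,y,0.33],0.08); arm.line_to([x,y,0.445],0.15); 
print("w",telemetry.get_grip_width(),np.round(telemetry.get_wrist_force(),1),telemetry.get_finger_force(),telemetry.get_t())
C=np.array([0.544,-0.165]); a=np.radians(25); v=np.array([-np.sin(a),np.cos(a)])
P=C+0.025*v; print(P)
arm.move_ptp([*P,0.445],down(np.pi/2+a)); arm.wait(0.3)
c=imaging.capture("scene"); cv2.imwrite("pics/s3.png",cv2.resize(c["img"][60:260,110:310,::-1],(600,600),interpolation=3))
p,r=telemetry.get_ee_pos(),telemetry.get_tool_rot()
c=imaging.capture("wrist"); Pw=wristpose(c,p,r); img=c["img"][:,:,::-1].copy()
u=np.array([np.cos(a),np.sin(a)])
for s,t in ((1,1),(1,-1),(-1,-1),(-1,1)):
    q=project(c,[[*(C+.058*(s*u+t*v)),.09]],Pw)[0]; cv2.circle(img,tuple(int(i) for i in q),3,(0,0,255),-1)
cv2.imwrite("pics/w3.png",img); print(telemetry.get_t())
E
```

```text
w 0.02426550774376186 [-0.7 -0.   1.4]
w 0.024570522551851732 [ 0.4  0.3 -1.7] 19.999840557575226 22.6667
[ 0.53343454 -0.14234231]
24.5167
```

View pics/s3.png

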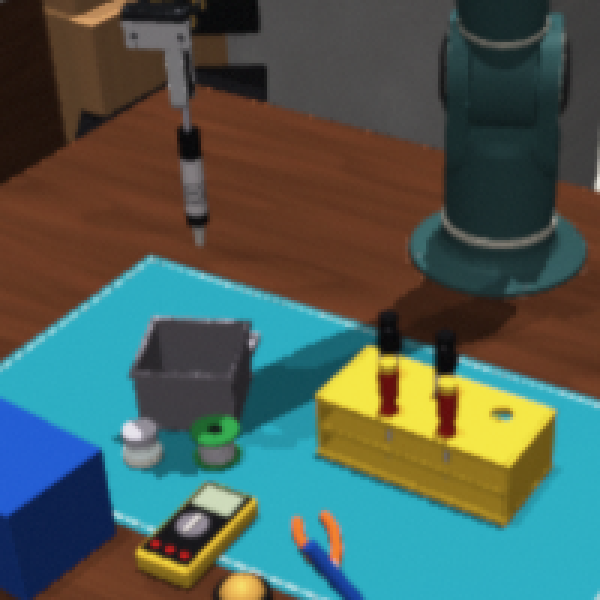

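View pics/w3.png

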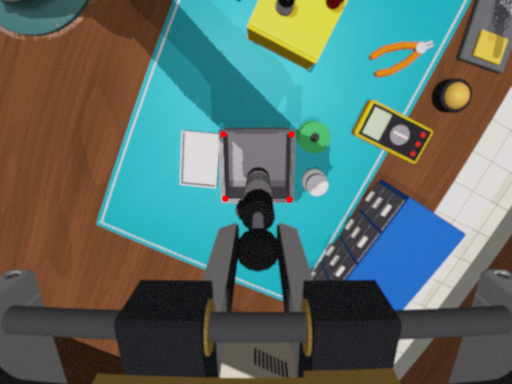

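The wrist view shows my bin corners (red dots, px 222–292 by 133–199) falling on the real bin rim. The scene view shows the pump hanging over the bin, with the two sound pumps cocked in the rack. I'll lower it now.

```bash
python3 - <<'E'
from h import *
C=np.array([0.544,-0.165]); a=np.radians(25); v=np.array([-np.sin(a),np.cos(a)]); P=C+0.025*v
arm.line_to([*P,0.32],0.12); arm.wait(0.5)
arm.line_to([*P,0.217],0.06); arm.wait(0.3)
print(np.round(telemetry.get_wrist_force(),1),telemetry.get_grip_width())
g=arm.line_to([*P,0.2035],0.015,guard=2.0); z=telemetry.get_ee_pos()[2]
print("touch",g,z,np.round(telemetry.get_wrist_force(),1))
c=imaging.capture("scene"); cv2.imwrite("pics/s4.png",cv2.resize(c["img"][110:230,130:230,::-1],(500,600),interpolation=3)); print(telemetry.get_t())
E
```

```text
[-0.5  0.1 -0.9] 0.024153258650892268
touch True 0.20548811555249868 [-0.1 -0.5  2.9]
29.1333
```

View pics/s4.png

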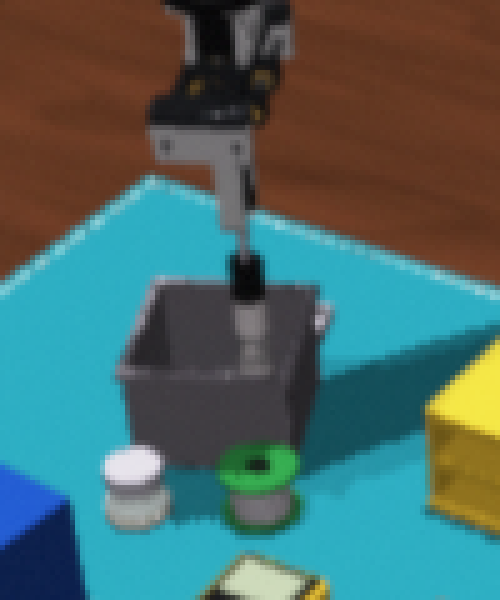

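The pump is in the bin with its nozzle on the floor: contact came at TCP z 0.2055, against 0.207 expected. I'll lean it slightly toward the near wall, release it and retreat.

```bash
python3 - <<'E'
from h import *
C=np.array([0.544,-0.165]); a=np.radians(25); v=np.array([-np.sin(a),np.cos(a)]); P=C+0.025*v
z=telemetry.get_ee_pos()[2]
arm.line_to([*(P+0.012*v),z],0.04)
print(np.round(telemetry.get_wrist_force(),1),telemetry.get_grip_width())
fingers.set_gripper(0.07); arm.wait(0.6)
arm.line_to([*(P+0.012*v),0.40],0.12); arm.wait(0.5)
c=imaging.capture("scene"); cv2.imwrite("pics/s5.png",cv2.resize(c["img"][110:250,130:310,::-1],(772,600),interpolation=3)); print(telemetry.get_t())
E
```

```text
[-0.2  0.1  3.4] 0.024291441757494717
33.3417
```

View pics/s5.png

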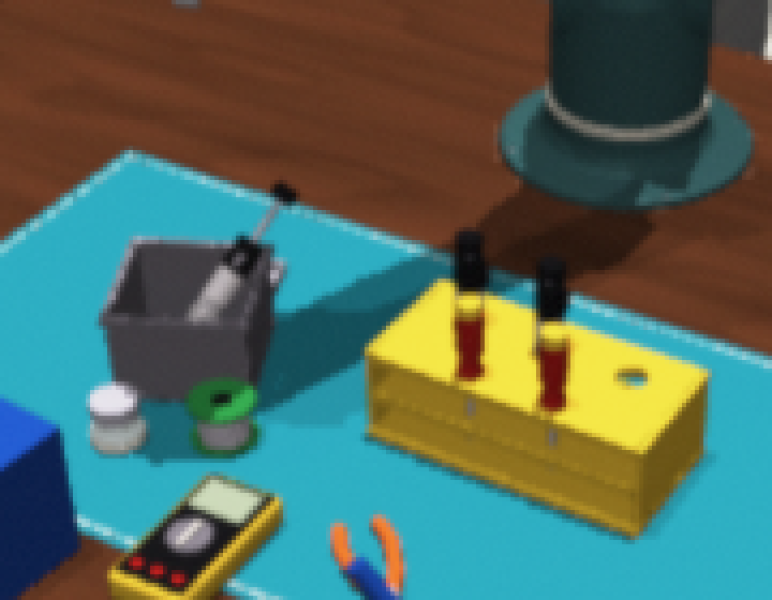

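The clogged pump rests in the bin, leaning on the wall toward the rack (crop px 190–295, 190–320). Both sound pumps are cocked in the rack at (468,260) and (551,285), and nothing else has moved. I'll check that it has come to rest, then hand in.

```bash
python3 - <<'E'
from h import *
a=imaging.capture("scene")["img"].astype(int); arm.wait(1.0); b=imaging.capture("scene")["img"].astype(int)
d=np.abs(a-b)[110:250,130:310].max(2); print((d>40).sum(),d.max(),telemetry.get_t())
if (d>40).sum()<5: print(job.close_job())
E
```

```text
0 7 34.4417
the job is handed in; nothing more can be done
None
```

The job is handed in at about 34 s: the middle and right pumps are latched in the rack, and the clogged left pump (it stiffened at 22 mm, pressing stopped at about 11 N) was lowered nozzle-first onto the repair bin floor, where it now leans against the wall.

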